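# Unclip the flat battery from the test reader

### The arm

A 7-joint arm with a two-finger parallel gripper is mounted at the origin on the work surface. World frame = base frame: x ahead of the robot, y to its left, z up, the work surface at z = 0. Lengths are in m, angles in rad, forces in N, time in s.
With the tool pointing down it reaches from about 0.425 to 0.875 m from the base axis. Payload 4.7 kg.
Tool frame: the origin (TCP) lies midway between the tips of the shut fingers; the grasp point (between the pads) lies ctrl.grasp_offset behind it (ctrl.grasp_offset is the distance from the TCP to the grasp point, in m); z points along the fingers, y is the line along which they close (so a half turn about z gives the same grasp; the last joint's range is limited). The gripper opens to 87 mm and grips with 3 to 60 N. Pads are 19 mm wide; open, the fingers measure 117 mm over their backs; the gripper's body (75 mm by 190 mm) begins 51 mm behind the grasp point.
Start: joints at [0.014, 0.321, -0.07, 1.45, 0.023, 1.371, -0.057], TCP at [0.65, -0, 0.223] pointing down, gripper open.
Joint ranges: [-2.86, 2.86], [-0.3, 2.09], [-1.38, 1.24], [0.06, 2.45], [-1.56, 4.7], [0.09, 2.05], [-2.69, 2.69]. Speed limits (rad/s): [2.57, 2.57, 3.14, 3.14, 3.14, 3.14, 3.14].

### API

Orientations are given as a rotation vector (axis times angle).
In Python, from bench import ctrl gives the robot as it stands. The module is installed in compiled form; this text tells all that it offers.
- The arm moves only by the tool jog_arm, never from a script. Its argument "moves" is one flat list of numbers, 7 for each row, row after row: the shift along the tool's x, y, z in units of 30 cm (1.0 is 30 cm), then the turn, a rotation vector about the tool's x, y, z in units of 60 degrees (1.0 is 60 degrees), then the gripper's target within -1 to 1 (fully open at 1, half-way at 0, shut at -1). In form: [x, y, z, wx, wy, wz, fingers, x, y, z, wx, wy, wz, fingers, ...]. A call has exactly 8 rows; each row is the pose to reach, as a shift and turn from the pose commanded when the call began, along the tool's axes at that moment; what a row does not reach only later rows make up. A row lasts 1/8 s, in which the tool goes at most 62.5 mm and 10.7 degrees, less where a joint would pass 70% of its speed; a pose out of reach is approached as far as the arm can. A call with a number of a shift or a turn outside -1 to 1 is refused whole. A call with a gripper value outside its range is refused whole. The fingers move at their own pace and stop on an object; "newtons" is the grip in N (left out, the last holds). Time passes only in rows, so rows that repeat a pose let the fingers close, or fill a call up. It gives the time, the measured TCP pose, the force, the opening and the grip force at its end, in the units of the state.
- ctrl.get_state(): the state, without advancing time (a new reading comes with each control period).
- ctrl.get_image(name): name is "scene" or "side" or "wrist"; returns a dict with "pixels" (384x512x3 uint8, red, green, blue), "fx", "fy", "cx", "cy" (pixels), "xyz" and "rotation" of the camera in the world; the wrist camera has in their place "tool_from_camera" (4x4, takes a point from camera to tool coordinates, whose origin is the TCP and whose axes are the flange's). Camera axes: x right, y up, looking along -z (the intrinsics and any distortion apply to the point x, -y, -z); pixel columns grow to the right and rows downward; lengths in m; the calibration is good to about 2 mm. The wrist camera is an equidistant fisheye: a pixel r from the principal point sees the ray r / f radians off the axis. A picture is of the moment at which its call begins: read the wrist's pose just before it. There is no depth.
- ctrl.close_job(): hands the job in; it is judged then, once.
The state is a dict: "time": time; "joint_positions": joint angles; "qd": joint speeds; "joint_torque": joint torques, N m; "position": TCP position; "tool_rot": TCP orientation; "ft_force": force on the tool from outside, world axes, zero at the start; "torque": the same for the moment, N m; "grip_width": opening from 0.0 (shut) to 1.0 (fully open); "grip_force": force on a finger pad.
Only numpy, scipy, OpenCV 4.12 (cv2) and the standard library are available. Lean on these libraries where they do the work, as an engineer would, in place of code of your own. Each camera call takes 0.05 s, during which the arm holds its last target. There are 200 camera calls.

### The job

The battery of the test reader is flat. Squeeze its release tab in and, keeping it squeezed, lift the battery straight out of the reader, then set it down (do not drop it) standing upright in the empty white tray and let go. The label printer beside it has the same kind of battery: leave that one in place.

Things in the scene. Friction and masses are not known exactly. Their poses are not given: they have to be found in the camera images.
- reader: Test reader: fixed grey device 190 (x) x 120 (y) x 50 mm, left or right of the tray. Origin under its centre, on the table. Its top has, on the +x half, a dark square screen and a white test cassette in a dark nest, at most 7 mm high. The battery stands in a 35 mm deep well centred 30 mm to -x of the middle, 1 mm play, axes as the reader's.
- reader_battery: Black battery clipped in the reader: 36 (x) x 60 (y) x 80 (z) mm, about 0.15-0.3 kg. Origin: centre of its underside, 15 mm above the table, so its upper 45 mm stand above the reader's top. Sprung release tab on its +x face. Unless the tab is pressed it stays latched. A foot of the tab, 18-28 mm above the underside, sticks out to 37 mm from the middle (29 mm pressed).
- release_tab (a joint): Travel of that tab: 0 out (latched), 0.008 m fully in (towards -x), free from 0.006. Ribbed plate 26 mm wide, centred in y, reaching 75 mm above the battery's underside; outer face at x = 30 mm, 22 pressed. Spring 2.4 N to start, 7.2 N fully in; it springs back. Pinched against the -x face (x = -18): 48 mm wide, 40 pressed, then centred at x = 2 mm.
- tray: Empty square white plastic tray, 130 x 130 mm outside, 30 mm high, walls and floor 4 mm thick, fixed, open at the top. Origin at the centre of its underside, on the table; z up, x and y along its sides. It stands between the reader and the printer.
- printer_battery: Bystander: the same kind of battery, same origin and axes, clipped the same way in the label printer, a grey device of the reader's size but with a round roll cover across its +x half (22 mm above its top) and a strip of paper. Leave it there.
Mind the look-alikes: they are no part of the job. Leave any orange or turquoise look-alike of the reader_battery alone. What is meant by the tray is not orange, and is the larger of those in its own colour.

How it is judged:
By the outcome, as a careful person would: the job done as asked, in the order asked, and still so for the second after the job is handed in, with the robot touching nothing.
It also fails if it takes over 40 s, if anything falls off the work surface, if the arm or the gripper's body presses on something with over 40 N, if the wrist force passes 120 N, or if a joint passes its speed limit or range.

## Working session

There is one attempt and no reset: what is moved stays moved. The work goes in short steps, Python scripts to look and compute and a tool call to move; the robot and the scene stay as the last step left them, time stands still between calls to the robot, and variables do not carry over. Pictures are saved under pics/ and viewed, at most 10 in all, crops included, and the job is handed in when it is done.

Besides the shell and the picture viewer there is one more tool, called after "Emit:" by a JSON object that holds its "op" and its "data", one argument or row to a line. jog_arm: Moves the arm, as the interface text tells. Its arguments: {"type":"object","properties":{"moves":{"type":"array"},"newtons":{"type":"number"}},"required":["moves"]}

```bash
mkdir -p pics; python3 - <<'E'
from bench import ctrl
import cv2, numpy as np
s=ctrl.get_state(); print(s, ctrl.grasp_offset)
for n in ["scene","side","wrist"]:
    i=ctrl.get_image(n); p=i.pop("pixels"); cv2.imwrite(f"pics/{n}0.png",p[:,:,::-1]); print(n,i)
E
```

```text
{'time': 0.0, 'joint_positions': array([ 0.01412242,  0.32185123, -0.07009345,  1.45167551,  0.02258619,
        1.3707793 , -0.05690412]), 'qd': array([ 0.00175855,  0.00088947,  0.00063341, -0.00126775,  0.00039251,
        0.00191234, -0.00182433]), 'joint_torque': array([-2.58547143e-04, -4.91284704e+01, -4.03903294e-01, -3.12526345e+01,
       -6.40594075e-02,  4.37659642e-02,  1.61017233e-04]), 'position': array([ 6.49450208e-01, -5.39047888e-05,  2.21442977e-01]), 'tool_rot': array([-2.22050844, -2.22052966,  0.00222661]), 'ft_force': array([ 1.17368903, -0.22541644, -0.10052696]), 'torque': array([0.05494528, 0.02496285, 0.02364332]), 'grip_force': 0.0, 'grip_width': 0.9990152106931057} 0.0187
scene {'fx': 494.6588566545643, 'fy': 494.6588566545643, 'cx': 259.36059010768264, 'cy': 187.17291176265346, 'xyz': array([1.33463013, 0.44511992, 1.08550298]), 'rotation': array([0.43605301, 0.78205201, 1.98157969])}
side {'fx': 387.1235676648931, 'fy': 387.1235676648931, 'cx': 258.6797560232321, 'cy': 185.28040128058822, 'xyz': array([0.17240146, 0.60470836, 0.63403514]), 'rotation': array([ 0.25602057, -1.16738515, -2.46193274])}
wrist {'fx': 297.3186396354542, 'fy': 297.3186396354542, 'cx': 254.2420552040583, 'cy': 191.32433507633021, 'tool_from_camera': array([[-4.18914589e-04,  9.69618970e-01,  2.44619863e-01,
         6.70981732e-02],
       [ 9.99998514e-01,  8.15210595e-04, -1.51880427e-03,
        -2.95134647e-04],
       [-1.67207813e-03,  2.44618863e-01, -9.69617871e-01,
        -1.62555456e-01],
       [ 0.00000000e+00,  0.00000000e+00,  0.00000000e+00,
         1.00000000e+00]])}
```

View pics/scene0.png

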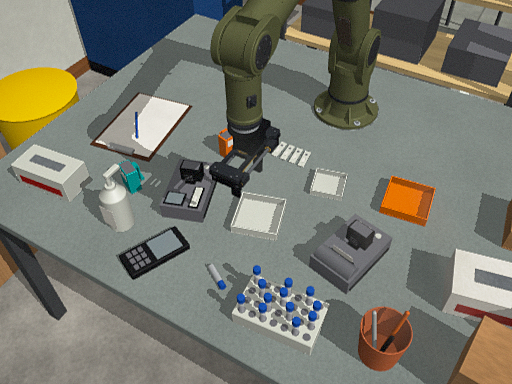

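View pics/side0.png

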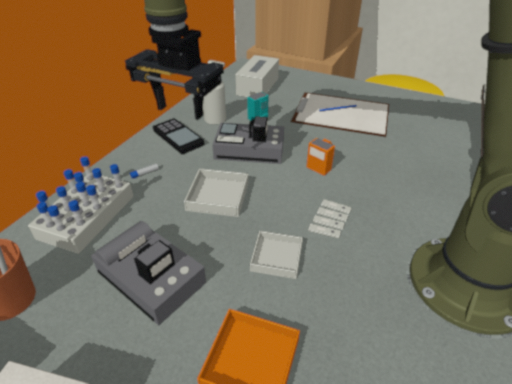

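View pics/wrist0.png

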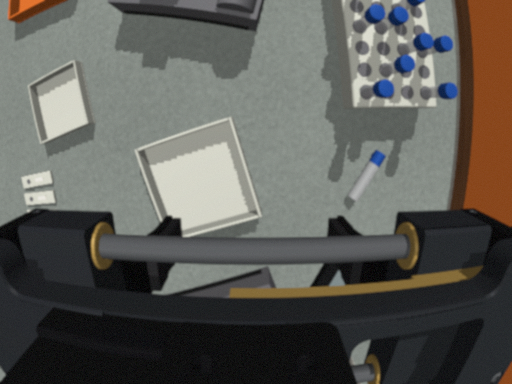

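The reader is on the -y side: scene image about (190,190), side image about (250,142), with its battery at (192,172) and (260,128). The white tray is at scene (258,215) and side (217,192). The printer, with its roll cover, is at scene (350,250). I'll enlarge the reader and tray area.

```bash
cat > h.py <<'E'
import numpy as np, cv2
from scipy.spatial.transform import Rotation as R
from bench import ctrl
def ray(i,u,v,s=None):
    x=(u-i["cx"])/i["fx"]; y=(v-i["cy"])/i["fy"]
    if "xyz" in i:
        d=R.from_rotvec(i["rotation"]).apply([x,-y,-1]); return np.array(i["xyz"]),d/np.linalg.norm(d)
    r=np.hypot(x,y); k=np.sin(r)/max(r,1e-9); d=np.array([x*k,-y*k,-np.cos(r)])
    T=i["tool_from_camera"]; Rt=R.from_rotvec(s["tool_rot"])
    return s["position"]+Rt.apply(T[:3,3]),Rt.apply(T[:3,:3]@d)
def plane(i,u,v,z,s=None):
    o,d=ray(i,u,v,s); return o+d*(z-o[2])/d[2]
def proj(i,p):
    q=R.from_rotvec(i["rotation"]).inv().apply(np.array(p)-i["xyz"])
    return i["cx"]-i["fx"]*q[...,0]/q[...,2], i["cy"]+i["fy"]*q[...,1]/q[...,2]
E
python3 - <<'E'
import cv2, numpy as np
a=cv2.imread("pics/scene0.png")[145:245,150:300]; b=cv2.imread("pics/side0.png")[105:220,180:330]
f=lambda x,k:cv2.resize(x,None,fx=k,fy=k,interpolation=cv2.INTER_CUBIC)
cv2.imwrite("pics/sc.png",f(a,5)); cv2.imwrite("pics/si.png",f(b,5))
E
```

```text
(no output)
```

View pics/sc.png

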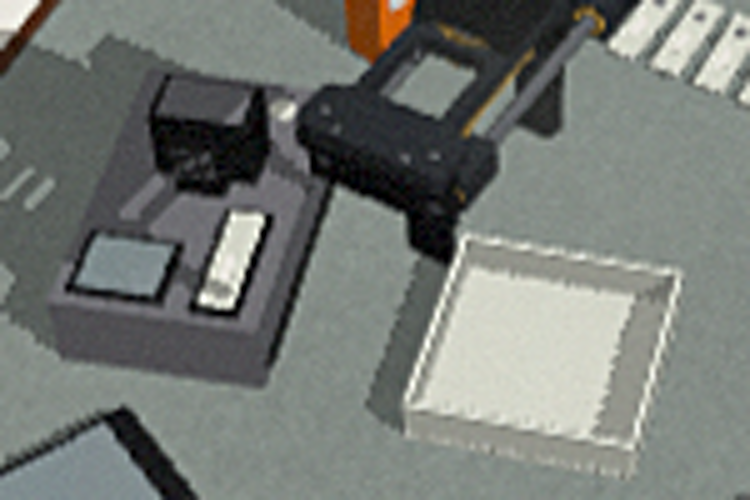

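View pics/si.png

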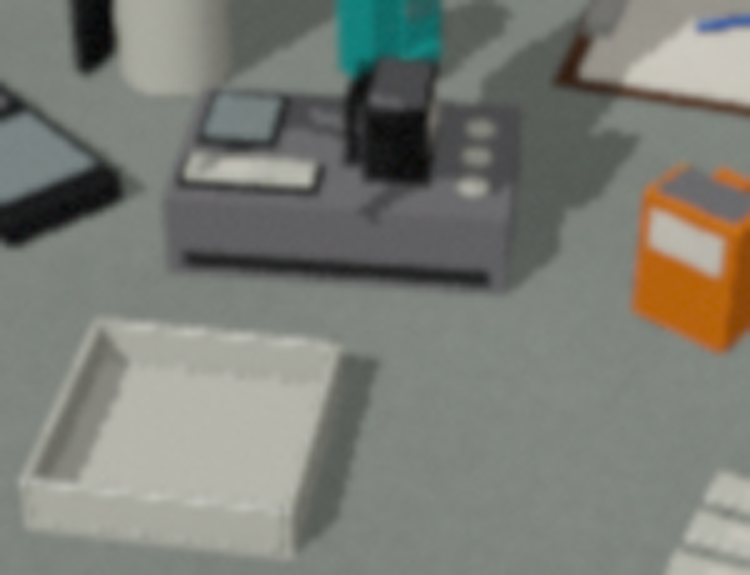

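The scene crop shows the reader top's front corners at (50,303) and (255,335), and the battery top around (207,98). The tray rim corners are (458,235), (682,270), (632,445) and (405,408). The side crop shows all four reader top corners, the battery top and the tray rim.

```bash
python3 - <<'E'
from h import *
sc=ctrl.get_image("scene"); si=ctrl.get_image("side")
P=lambda i,o,l,z:np.array([plane(i,o[0]+(u-2)/5,o[1]+(v-2)/5,z)[:2] for u,v in l])
A=(150,145);B=(180,105)
def sh(n,p):
    print(n,p.round(4).tolist(),"mean",p.mean(0).round(4), "edges",np.linalg.norm(np.roll(p,-1,0)-p,axis=1).round(3),"ang",[round(float(np.degrees(np.arctan2(*(b-a)[::-1]))),1) for a,b in zip(p,np.roll(p,-1,0))])
sh("tray sc",P(sc,A,[(458,235),(682,270),(632,445),(405,408)],.03))
sh("tray si",P(si,B,[(97,318),(342,345),(293,508),(22,483)],.03))
sh("reader sc",P(sc,A,[(50,303),(255,335),(150,68)],.05))
sh("reader si",P(si,B,[(200,92),(522,105),(512,215),(167,205)],.05))
sh("bat sc",P(sc,A,[(160,75),(262,88),(250,122),(152,112)],.095))
sh("bat si",P(si,B,[(375,60),(437,66),(430,108),(365,103)],.095))
E
```

```text
tray sc [[0.5382, -0.0929], [0.4977, 0.0319], [0.6209, 0.0677], [0.6602, -0.0511]] mean [ 0.5793 -0.0111] edges [0.131 0.128 0.125 0.129] ang [108.0, 16.2, -71.7, -161.1]
tray si [[0.6558, -0.0571], [0.5312, -0.0923], [0.496, 0.0276], [0.6181, 0.0677]] mean [ 0.5753 -0.0135] edges [0.13  0.125 0.128 0.13 ] ang [-164.2, 106.3, 18.2, -73.2]
reader sc [[0.7087, -0.2519], [0.6712, -0.1401], [0.5298, -0.316]] mean [ 0.6366 -0.236 ] edges [0.118 0.226 0.19 ] ang [108.6, -128.8, 19.7]
reader si [[0.705, -0.2512], [0.5282, -0.3214], [0.4885, -0.2123], [0.6608, -0.1388]] mean [ 0.5956 -0.2309] edges [0.19  0.116 0.187 0.121] ang [-158.3, 110.0, 23.1, -68.5]
bat sc [[0.5666, -0.2744], [0.5462, -0.2172], [0.5723, -0.2073], [0.5934, -0.2603]] mean [ 0.5696 -0.2398] edges [0.061 0.028 0.057 0.03 ] ang [109.6, 20.7, -68.3, -152.2]
bat si [[0.5937, -0.259], [0.5597, -0.2682], [0.5442, -0.2253], [0.578, -0.2145]] mean [ 0.5689 -0.2418] edges [0.035 0.046 0.035 0.047] ang [-164.8, 109.8, 17.7, -70.6]
```

The two views agree. The reader is at (0.5975,-0.231) with yaw about 20.5°, the battery at (0.569,-0.241), and the tray at (0.577,-0.012) with yaw about 17°. Next I hover above the battery.

Emit:
{"op": "jog_arm", "data": {
  "moves": [-0.15,-0.05,0,0,0,-0.08,1,-0.32,-0.1,0,0,0,-0.17,0.6,-0.5,-0.16,0.05,0,0,-0.26,0.6,-0.68,-0.22,0.14,0,0,-0.342,0.6,-0.803,-0.26,0.22,0,0,-0.342,0.6,-0.803,-0.26,0.28,0,0,-0.342,0.6,-0.803,-0.26,0.28,0,0,-0.342,0.6,-0.803,-0.26,0.28,0,0,-0.342,0.6],
  "newtons": 25
}}

```text
time: 1.25
position: [0.5734, -0.239, 0.1394]
tool_rot: [1.786, 2.583, 0.002]
ft_force: [0.1, -0.3, -0.4]
grip_width: 0.796
grip_force: 0.0
```

```bash
python3 - <<'E'
from h import *
s=ctrl.get_state(); print(s["position"],R.from_rotvec(s["tool_rot"]).as_matrix().round(3).tolist(),s["grip_width"],s["ft_force"],s["joint_positions"])
c=[cv2.resize(ctrl.get_image(n)["pixels"][a:a+100,b:b+130,::-1],None,fx=4,fy=4,interpolation=cv2.INTER_CUBIC) for n,a,b in(("scene",130,130),("side",70,190))]
w=cv2.resize(ctrl.get_image("wrist")["pixels"][192:,:,::-1],(520,195)); w=w
cv2.imwrite("pics/hov.png",cv2.resize(np.hstack([np.vstack([c[0],w]),np.vstack([c[1],0*w])]),(800,458)))
E
```

```text
[ 0.57343005 -0.23898866  0.13942925] [[-0.353, 0.935, 0.002], [0.935, 0.353, 0.0], [-0.0, 0.002, -1.0]] 0.7961372143540698 [ 0.14714514 -0.28750407 -0.42047754] [ 0.34201017  0.30904729  0.01293866  1.63495084 -0.00525152  1.19628118
  0.71738445]
```

View pics/hov.png

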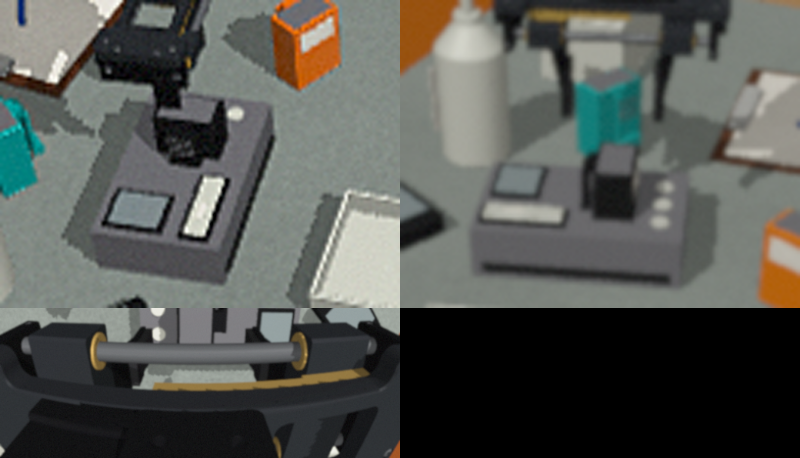

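In the hover picture, the scene half shows the reader's far-right top corner at (273,100). The side half shows fingertips at about (567,118) and (660,122). I'll compare these with projections of the measured pose.

```bash
python3 - <<'E'
from h import *
s=ctrl.get_state(); p=s["position"]; M=R.from_rotvec(s["tool_rot"]).as_matrix(); k=800/1040*4
for n,a,b,off in(("scene",130,130,0),("side",70,190,400)):
    i=ctrl.get_image(n)
    f=lambda q:(np.array([(np.array(proj(i,q))[0]-b)*k+off,(np.array(proj(i,q))[1]-a)*k])).round(0)
    w=.087*s["grip_width"]/2
    print(n,"tips",f(p+M[:,1]*w),f(p-M[:,1]*w))
    th=np.radians(20.5);c=np.array([.5694,-.2415]);X=np.array([np.cos(th),np.sin(th)]);Y=np.array([-X[1],X[0]])
    print("bat top",[f(np.r_[c+X*u+Y*v,.095]).tolist() for u,v in((.018,-.03),(-.018,-.03),(-.018,.03),(.018,.03))])
    print("reader",[f(np.r_[c+X*(u+.03)+Y*v,.05]).tolist() for u,v in((.095,-.06),(-.095,-.06),(-.095,.06),(.095,.06))])
    # automatic battery mask (dark)
E
```

```text
scene tips [169. 100.] [189.  48.]
bat top [[149.0, 115.0], [160.0, 88.0], [222.0, 95.0], [212.0, 122.0]]
reader [[90.0, 230.0], [149.0, 85.0], [268.0, 99.0], [220.0, 246.0]]
side tips [571. 111.] [650. 115.]
bat top [[598.0, 141.0], [637.0, 143.0], [632.0, 176.0], [591.0, 174.0]]
reader [[490.0, 161.0], [688.0, 171.0], [682.0, 241.0], [468.0, 230.0]]
```

Emit:
{"op": "jog_arm", "data": {
  "moves": [0,-0.003,0.04,0,0,0,0.6,0,-0.003,0.08,0,0,0,0.6,0,-0.003,0.12,0,0,0,0.6,0,-0.003,0.16,0,0,0,0.6,0,-0.003,0.2,0,0,0,0.6,0,-0.003,0.23,0,0,0,0.6,0,-0.003,0.25,0,0,0,0.6,0,-0.003,0.25,0,0,0,0.6]
}}

```text
time: 2.5
position: [0.571, -0.2412, 0.0631]
tool_rot: [-1.79, -2.581, 0.0]
ft_force: [-0.1, -0.7, -0.0]
grip_width: 0.8
grip_force: 0.0
```

```bash
python3 - <<'E'
from h import *
s=ctrl.get_state(); print(s["position"],s["tool_rot"],s["ft_force"])
c=[cv2.resize(ctrl.get_image(n)["pixels"][a:a+75,b:b+66,::-1],None,fx=6,fy=6,interpolation=cv2.INTER_CUBIC) for n,a,b in(("scene",140,160),("side",90,230))]
cv2.imwrite("pics/low.png",np.hstack(c))
E
```

```text
[ 0.57095444 -0.24115787  0.06310948] [-1.78985247e+00 -2.58107315e+00  2.82892866e-04] [-0.12544383 -0.65311797 -0.01468282]
```

View pics/low.png

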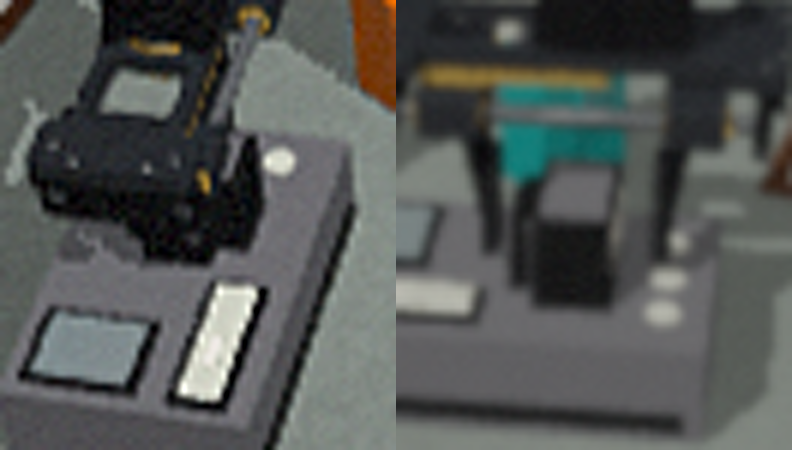

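The fingers straddle the battery. In the side half, the fingertips are at x≈503 and 652, the tab at 515 and the -x face at 614. The height is right, so I close and read the side force.

Emit:
{"op": "jog_arm", "data": {
  "moves": [0,0.002,0,0,0,0,0.3,0,0.002,0,0,0,0,0.15,0,0.002,0,0,0,0,0.0,0,0.002,0,0,0,0,-0.1,0,0.002,0,0,0,0,-0.4,0,0.002,0,0,0,0,-0.4,0,0.002,0,0,0,0,-0.4,0,0.002,0,0,0,0,-0.4],
  "newtons": 25
}}

```text
time: 3.6
position: [0.5719, -0.2409, 0.064]
tool_rot: [1.79, 2.581, 0.0]
ft_force: [0.5, 1.3, 5.4]
grip_width: 0.444
grip_force: 25.0
```

The width of about 39 mm means the tab is fully in, and the side force is small. Lifting straight up.

Emit:
{"op": "jog_arm", "data": {
  "moves": [0,0.002,-0.01,0,0,0,-0.4,0,0.002,-0.03,0,0,0,-0.4,0,0.002,-0.06,0,0,0,-0.4,0,0.002,-0.1,0,0,0,-0.4,0,0.002,-0.14,0,0,0,-0.4,0,0.002,-0.2,0,0,0,-0.4,0,0.002,-0.26,0,0,0,-0.4,0,0.002,-0.3,0,0,0,-0.4],
  "newtons": 25
}}

```text
time: 4.6
position: [0.5728, -0.2411, 0.1556]
tool_rot: [1.789, 2.58, 0.001]
ft_force: [0.8, -0.5, -2.5]
grip_width: 0.442
grip_force: 25.0
```

```bash
python3 - <<'E'
from h import *
s=ctrl.get_state(); print(s["position"],s["tool_rot"],s["ft_force"],s["grip_width"],s["joint_positions"])
c=[cv2.resize(ctrl.get_image(n)["pixels"][a:a+100,b:b+100,::-1],None,fx=4,fy=4,interpolation=cv2.INTER_CUBIC) for n,a,b in(("scene",120,150),("side",70,200))]
cv2.imwrite("pics/lift.png",np.hstack(c))
E
```

```text
[ 0.57284828 -0.24113648  0.15562743] [1.78912827e+00 2.57989098e+00 6.28546171e-04] [ 0.82928354 -0.50656126 -2.5321364 ] 0.4417475956771994 [ 0.34290348  0.29686465  0.01539746  1.61698598 -0.00466601  1.225707
  0.71730632]
```

View pics/lift.png

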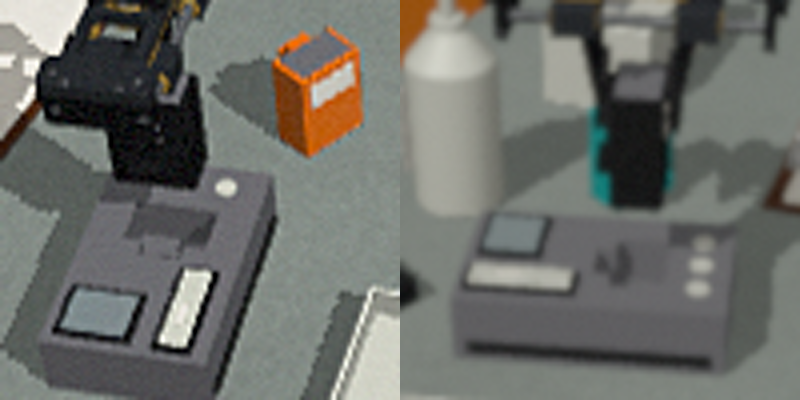

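The battery is out and held upright, and the well is empty. I carry it over the tray.

Emit:
{"op": "jog_arm", "data": {
  "moves": [0.05,0.02,0,0,0,0,-0.4,0.17,0.07,0,0,0,0,-0.4,0.32,0.13,0,0,0,0,-0.4,0.47,0.19,0,0,0,0,-0.4,0.6,0.245,0,0,0,0,-0.4,0.68,0.277,0,0,0,0,-0.4,0.707,0.288,0,0,0,0,-0.4,0.707,0.288,0,0,0,0,-0.4],
  "newtons": 25
}}

```text
time: 5.7
position: [0.5784, -0.0116, 0.153]
tool_rot: [-1.789, -2.582, 0.001]
ft_force: [-0.5, -0.8, -2.7]
grip_width: 0.44
grip_force: 25.0
```

Emit:
{"op": "jog_arm", "data": {
  "moves": [0,0,0.04,0,0,0,-0.4,0,0,0.1,0,0,0,-0.4,0,0,0.16,0,0,0,-0.4,0,0,0.22,0,0,0,-0.4,0,0,0.27,0,0,0,-0.4,0,0,0.3,0,0,0,-0.4,0,0,0.31,0,0,0,-0.4,0,0,0.31,0,0,0,-0.4]
}}

```text
time: 6.7
position: [0.5792, -0.0119, 0.0608]
tool_rot: [1.79, 2.581, 0.0]
ft_force: [-1.1, -0.3, -2.5]
grip_width: 0.439
grip_force: 25.0
```

```bash
python3 - <<'E'
from h import *
s=ctrl.get_state(); print(s["position"],s["tool_rot"],s["ft_force"],s["grip_width"])
c=[cv2.resize(ctrl.get_image(n)["pixels"][a:a+100,b:b+100,::-1],None,fx=4,fy=4,interpolation=cv2.INTER_CUBIC) for n,a,b in(("scene",155,210),("side",130,165))]
cv2.imwrite("pics/place.png",np.hstack(c))
E
```

```text
[ 0.57918569 -0.01187913  0.06081961] [1.78986409e+00 2.58121815e+00 4.95079501e-04] [-1.11244792 -0.26176099 -2.5098532 ] 0.4394416436130821
```

View pics/place.png

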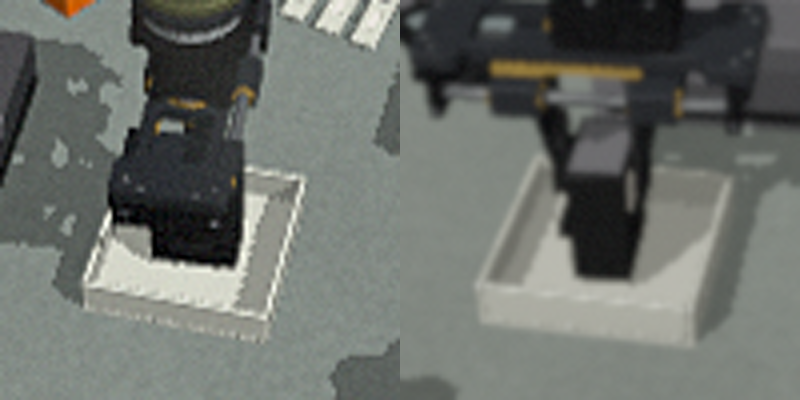

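The battery is upright and central inside the tray, about 7 mm above the floor. Now lowering gently until it touches.

Emit:
{"op": "jog_arm", "data": {
  "moves": [0,0,0.004,0,0,0,-0.4,0,0,0.008,0,0,0,-0.4,0,0,0.012,0,0,0,-0.4,0,0,0.016,0,0,0,-0.4,0,0,0.02,0,0,0,-0.4,0,0,0.022,0,0,0,-0.4,0,0,0.024,0,0,0,-0.4,0,0,0.024,0,0,0,-0.4]
}}

```text
time: 7.8
position: [0.5788, -0.0119, 0.0533]
tool_rot: [-1.79, -2.582, 0.0]
ft_force: [-0.2, -0.3, -1.7]
grip_width: 0.447
grip_force: 25.0
```

Emit:
{"op": "jog_arm", "data": {
  "moves": [0,0,0.001,0,0,0,-0.4,0,0,0.002,0,0,0,-0.4,0,0,0.003,0,0,0,-0.4,0,0,0.004,0,0,0,-0.4,0,0,0.004,0,0,0,-0.4,0,0,0.004,0,0,0,-0.4,0,0,0.004,0,0,0,-0.4,0,0,0.004,0,0,0,-0.4]
}}

```text
time: 8.8
position: [0.579, -0.012, 0.053]
tool_rot: [1.79, 2.581, 0.0]
ft_force: [-3.0, 0.2, 5.1]
grip_width: 0.447
grip_force: 25.0
```

It touches the floor with about 5 N up. I open slowly so the tab springs back under control.

Emit:
{"op": "jog_arm", "data": {
  "moves": [0,0,0,0,0,0,-0.1,0,0,0,0,0,0,-0.05,0,0,0,0,0,0,0.0,0,0,0,0,0,0,0.05,0,0,0,0,0,0,0.1,0,0,0,0,0,0,0.16,0,0,0,0,0,0,0.3,0,0,0,0,0,0,0.5],
  "newtons": 15
}}

```text
time: 9.8
position: [0.5775, -0.0124, 0.0513]
tool_rot: [-1.79, -2.58, 0.003]
ft_force: [-0.0, -0.5, 0.2]
grip_width: 0.689
grip_force: 0.0
```

Emit:
{"op": "jog_arm", "data": {
  "moves": [0,0,0,0,0,0,0.6,0,0,-0.03,0,0,0,0.6,0,0,-0.08,0,0,0,0.6,0,0,-0.15,0,0,0,0.6,0,0,-0.25,0,0,0,0.6,0,0,-0.35,0,0,0,0.6,0,0,-0.45,0,0,0,0.6,0,0,-0.45,0,0,0,0.6]
}}

```text
time: 10.8
position: [0.581, -0.0118, 0.1914]
tool_rot: [1.787, 2.577, 0.006]
ft_force: [0.1, 0.6, 0.5]
grip_width: 0.801
grip_force: 0.0
```

```bash
python3 - <<'E'
from h import *
s=ctrl.get_state(); print(s["position"],s["ft_force"],s["grip_width"],s["time"])
c=[cv2.resize(ctrl.get_image(n)["pixels"][a:a+200,b:b+200,::-1],None,fx=2,fy=2) for n,a,b in(("scene",120,200),("side",110,100))]
cv2.imwrite("pics/end.png",np.hstack(c))
E
```

```text
[ 0.58099725 -0.01177053  0.19140841] [0.0970708  0.56652725 0.48303807] 0.8010466207828975 10.8
```

View pics/end.png

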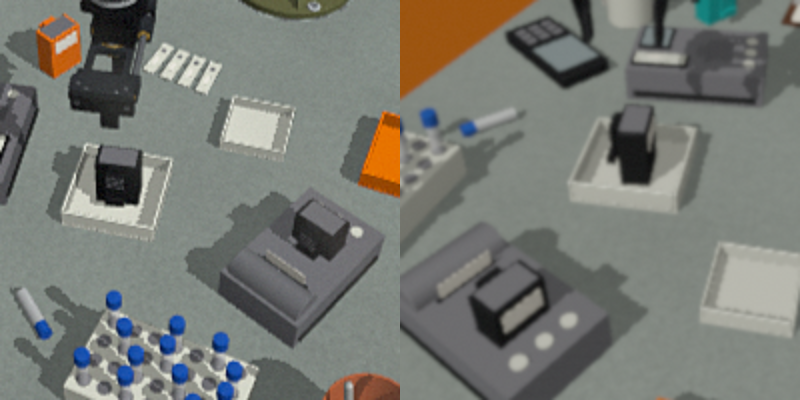

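The battery stands upright in the tray, at scene half (120,175) and side half (635,145). The gripper is clear and the printer's battery is still in place.

```bash
python3 -c "
from bench import ctrl
print(ctrl.close_job())"
```

```text
the job is handed in; nothing more can be done
None
```

The reader's battery was lifted out with its tab squeezed and now stands upright in the white tray; the printer's battery was left in place and the job is handed in, at about 11 s on the robot clock.

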